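# Crank up the jar lift in the fish room

## Robot

A 7-joint arm with a two-finger parallel gripper is mounted at the origin on the work surface. World frame = base frame: x ahead of the robot, y to its left, z up, the work surface at z = 0. Lengths are in m, angles in rad, forces in N, time in s.
With the tool pointing down it reaches from about 0.35 to 0.9 m from the base axis. Payload 8.1 kg.
Tool frame: the origin (TCP) lies where the fingers leave the gripper's body, on its centre line; the fingertips stand 66 mm ahead of it and the grasp point (between the pads) lies 47 mm ahead of it (arm.tip_reach is the distance from the TCP to the fingertips, in m); z points along the fingers, y is the direction in which the jaws open and shut (so a half turn about z gives the same grasp; the last joint's range is limited). The gripper opens to 92 mm and grips with 3 to 60 N. Pads are 19 mm wide; open, the fingers measure 130 mm over their backs; the gripper's body (75 mm by 190 mm) begins 47 mm behind the grasp point.
Start: joints at [-1.297, 0.434, 0.025, 1.573, -0.012, 1.134, -0.075], TCP at [0.23, 0.581, 0.292] pointing down, gripper open.
Joint ranges: [-2.62, 2.62], [-0.44, 2.09], [-1.27, 1.32], [0.08, 2.57], [-1.32, 4.46], [0.12, 2], [-2.74, 2.74]. Speed limits (rad/s): [2.22, 2.22, 3.01, 3.01, 3.14, 3.14, 3.14].

## Interface

Orientations are given as a rotation vector (axis times angle).
In Python, from cell import arm gives the robot as it stands.
- The arm moves only by the tool carry_out, never from a script. Its argument "plan" is a list of rows, each a list of 5 numbers: the shift along the world's x, y, z in cm, then the turn about the world's z in rad, then the finger opening in cm, from 0 to 9.18. In form: [[tx, ty, tz, spin, fingers], ...]. A call has 1 to 20 rows; each row is the pose to reach, as a shift and turn from the pose measured when the call began; what a row does not reach only later rows make up. A row lasts 1/10 s, in which the tool goes at most 50 mm and 8.59 degrees, less where a joint would pass 70% of its speed; a pose out of reach is approached as far as the arm can. A call with a gripper value outside its range is refused whole. The fingers move at their own pace and stop on an object; "squeeze" is the grip in N (left out, the last holds). Time passes only in rows, so rows that repeat a pose let the fingers close. It gives the time, the measured TCP pose, the force and the opening at its end, in the units of the state.
- arm.observe(): the state, without advancing time (a new reading comes with each control period).
- arm.get_image(name): name is "side" or "top"; returns (picture, depth): 400x640x3 uint8, red, green, blue; 400x640 float32, m along the optical axis (not along the pixel's ray), 0 where there is no reading.
- arm.get_calibration(name): a dict with "intrinsics" (3x3 intrinsics, pixels), "D" ([k1, k2, p1, p2, k3] as OpenCV has them; the pictures are not rectified), "rvec" (rotation vector, rad) and "tvec" (3), from world to camera coordinates, as OpenCV has them. Camera axes: x right, y down, z forward; pixel columns grow to the right and rows downward; lengths in m; the calibration is good to about 2 mm. A picture is of the moment at which its call begins. get_calibration takes no time and is no camera call.
- arm.sign_off(): hands the job in, once; it reports no verdict.
The state is a dict: "clock": time; "joints": joint angles; "dq": joint speeds; "joint_efforts": joint torques, N m; "position": TCP position; "ee_rot": TCP orientation; "force": force on the tool from outside, world axes, zero at the start; "ft_torque": the same for the moment, N m; "width": opening from 0.0 (shut) to 1.0 (fully open).
Only numpy, scipy, OpenCV 4.12 (cv2) and the standard library are available. Lean on these libraries where they do the work, as an engineer would, in place of code of your own. Each camera call takes 0.05 s, during which the arm holds its last target. There are 200 camera calls.

## Task

Fit the loose crank on the square shaft of the jar lift, take it by its red handgrip and wind it clockwise, without letting it come off, until the platform with the jars is level with the red marker on the column. Then push the red-knobbed lock lever fully over to the far side, and only after that lift the crank off and lay it flat, handgrip up, on its green mat. Keep the jars standing and leave the other things on the bench where they are.

Things in the scene. Friction and masses are not known exactly. Their poses are not given: they have to be found in the camera images.
- crank: Loose crank, 0.3 kg, lying flat on its mat. Origin: centre of the hub's underside, z up. Hub: dark steel block 34 x 34 mm, 50 mm high, sides along x and y, with a square 18.5 mm hole right through along z. A flat arm (22 mm wide, 12 mm thick, flush with the hub's underside) runs along +x to 90 mm; the red handgrip stands up at x = 75 mm. Fits the shaft in any of four quarter-turn positions.
- grip_mid (a point): Middle of the red handgrip: an upright sleeve 28 mm in diameter, from 16 to 74 mm above the crank's underside, 75 mm from the hub's axis; this point is 48 mm above the underside. The sleeve spins freely on its pin, so a gripper can hold it without turning while the crank goes round.
- shaft_foot (a point): Upright 16 mm square shaft on the blue gearbox. Point on its axis at its foot, where the seated crank's underside rests on a round collar (52 mm). Full size to 36 mm above this point, then an 11 mm square tip to 44 mm. x, y square to its faces, turning with it. Clockwise from above raises the platform 20 mm a turn, the other way lowers it; stays where left (about 0.2 N m to turn).
- platform_edge (a point): Middle of the platform's yellow left (+y of the lift) edge, at the level of its top face. The platform is a plate 150 x 160 x 8 mm carrying three jars; it moves only up and down, from its lowest position at the start, at most 110 mm.
- marker: Red clip on the column at the platform's left edge. Origin on the column axis at the level of the clip's flat pointer's top face: the level to which the platform's top face must come (45 to 62 mm above its start).
- lift: Grey base plate of the lift, 160 x 545 x 12 mm, fixed on the bench. Origin on the bench; y along its length, x to its far side. In this frame: shaft at (0, -190 mm) on a blue gearbox 100 x 100 mm, 125 mm high; platform centre (0, 70 mm); two 18 mm columns, 177 mm high, at (0, -24 mm) and (0, 166 mm); lock lever at (0, 255 mm). Plate spans y from -248 to 298 mm.
- lock (a joint): Angle of the lock lever: 0 = leaning towards the near side (lift -x), unlocked; 1.0 rad = fully over to the far side (lift +x), locked. It stays where it is left; less than 2 N at the knob moves it.
- lock_tip (a point): Centre of the lever's red ball, 26 mm in diameter, on a 10 mm steel rod, 80 mm from the lever's pivot. The pivot's axis lies along the lift's y, at 84 mm above the bench; at half swing the lever stands upright. The block and pedestal below reach up to 87 mm over the bench.
- mat: The crank's green mat, 230 x 170 x 4 mm, fixed flat on the bench. Origin: centre of its underside.
- jar1: Closed glass jar 60 mm in diameter, 85 mm high, 300 g, loose on the platform. Origin: centre of the underside.
- jar2: A second jar like the first.
- jar3: A third jar like the first.
- spray: Bystander: blue bottle, 68 mm in diameter, 190 mm high. Origin: centre of its underside.
- food: Bystander: orange food can, 66 mm in diameter, 100 mm high. Origin: centre of its underside.
- sparejar: Bystander: glass jar with a black lid, 72 mm in diameter, 100 mm high. Origin: centre of its underside.
- scraper: Bystander: algae scraper with green handle, 190 mm long, lying flat along its x.
- cup: Bystander: open white cup, 90 mm in diameter, 100 mm high. Origin: centre of its underside.
Not all that is in view belongs to the job. What is shaped like the jar3 but yellow is not meant.

How it is judged:
By the outcome, as a careful person would: the job done as asked, in the order asked, and still so for the second after the job is handed in, with the robot touching nothing.
It also fails if it takes over 72 s, if anything falls off the work surface, if the arm or the gripper's body presses on something with over 40 N, if the wrist force passes 120 N, or if a joint passes its speed limit or range.

## Working session

There is one attempt and no reset: what is moved stays moved. The work goes in short steps, Python scripts to look and compute and a tool call to move; the robot and the scene stay as the last step left them, time stands still between calls to the robot, and variables do not carry over. Pictures are saved under pics/ and viewed, about 8 in all and at most 12, crops included, and the job is handed in when it is done.

Besides the shell and the picture viewer there is one more tool, called after "Emit:" as a command line: name --pt "numbers of a row" for each row, then --argument value for the rest. carry_out: Moves the arm, as the interface text tells. Its arguments: {"type":"object","properties":{"plan":{"type":"array"},"squeeze":{"type":"number"}},"required":["plan"]}

```bash
ls; mkdir -p pics; cat > h.py <<'E'
import numpy as np, cv2
from cell import arm
def grab(n):
    im,d=arm.get_image(n); np.savez('/tmp/'+n,im=im,d=d); return im,d
def load(n):
    z=np.load('/tmp/'+n+'.npz'); return z['im'],z['d']
def cal(n):
    c=arm.get_calibration(n); R=cv2.Rodrigues(np.array(c['rvec'],float))[0]
    return np.array(c['intrinsics'],float),np.array(c['D'],float),R,np.array(c['tvec'],float).ravel()
def rays(n,px):
    K,D,R,t=cal(n); u=cv2.undistortPoints(np.array(px,float).reshape(-1,1,2),K,D).reshape(-1,2)
    return -R.T@t, np.c_[u,np.ones(len(u))]@R
def plane(n,px,z):
    o,r=rays(n,px); return o+r*((z-o[2])/r[:,2])[:,None]
def dep(n,px,d):
    o,r=rays(n,px); px=np.array(px).reshape(-1,2).astype(int); return o+r*d[px[:,1],px[:,0]][:,None]
def proj(n,P):
    K,D,R,t=cal(n); return cv2.projectPoints(np.array(P,float).reshape(-1,1,3),cv2.Rodrigues(R)[0],t,K,D)[0].reshape(-1,2)
def save(im,name,f=1): cv2.imwrite('pics/'+name,cv2.resize(im[:,:,::-1],None,fx=f,fy=f,interpolation=cv2.INTER_CUBIC))
E
python3 - <<'E'
from h import *
for n in ('top','side'):
    im,d=grab(n); save(im,n+'0.png'); K,D,R,t=cal(n); print(n,K[0,0],-R.T@t,R[2],D, (d>0).mean())
print(arm.observe())
E
```

```text
pics
top 384.7111412272127 [0.39666149 0.02084301 1.18625542] [ 0.09517073  0.01832759 -0.99529223] [-0.0088701  0.         0.         0.         0.       ] 0.99613671875
side 436.33339220641056 [1.1437518  0.86776501 1.0941329 ] [-0.44894296 -0.59097965 -0.67021882] [-0.10484656  0.          0.          0.          0.        ] 0.99475390625
{'clock': 0.1, 'joints': array([-1.2966    ,  0.43517256,  0.02498944,  1.57399671, -0.01154706,
        1.13401956, -0.075076  ]), 'dq': array([-0.00153778,  0.00058152,  0.0007966 , -0.00259277, -0.00043051,
       -0.00173997, -0.00086489]), 'joint_efforts': array([ 3.55574324e-03, -6.69125819e+01,  9.88182910e-01, -3.15146291e+01,
       -6.05267356e-02,  3.73660948e-02,  4.45092223e-05]), 'position': array([0.22989295, 0.58078877, 0.29151527]), 'ee_rot': array([-5.88416303e-01, -3.08590684e+00,  2.27810406e-03]), 'force': array([ 0.00103056, -0.549295  , -0.32041349]), 'ft_torque': array([ 0.00451375, -0.02670392, -0.01251425]), 'width': 1.0019937368153666}
```

View pics/top0.png

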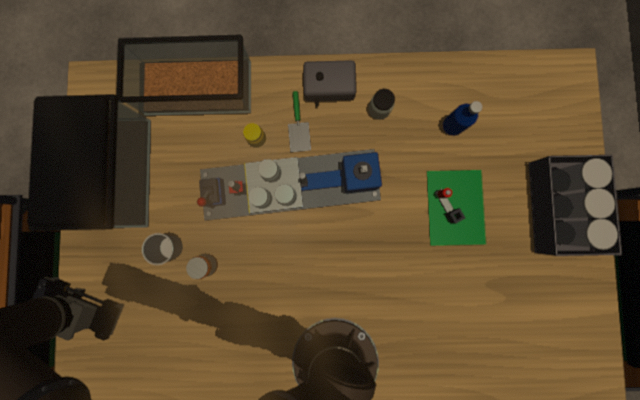

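View pics/side0.png

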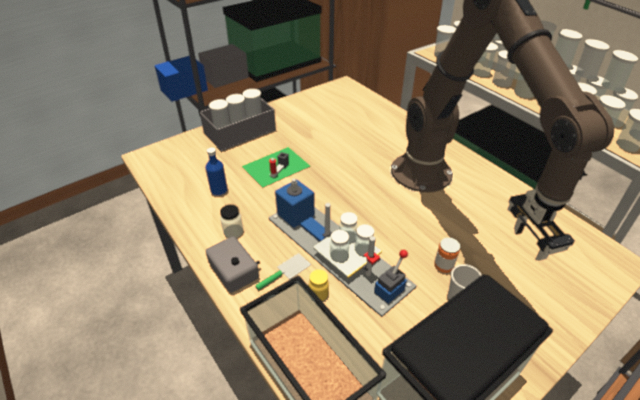

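The top view shows the lift with +y to the left. Gearbox and shaft are at (362,172), the platform at (273,187), the red marker at (236,187) and the lock knob at (202,201), leaning near. The crank is on the green mat with its hub at (457,215) and grip at (445,193). The yellow jar at (253,133) is the decoy. In the side view the gearbox is at (295,203), the knob at (404,254) and the marker at (373,259).

```bash
python3 - <<'E'
from h import *
im,d=load('top'); hsv=cv2.cvtColor(im,cv2.COLOR_RGB2HSV)
a=cv2.resize(im[140:230,330:400][:,:,::-1],None,fx=5.5,fy=5.5,interpolation=cv2.INTER_CUBIC)
b=cv2.resize(im[160:250,420:490][:,:,::-1],None,fx=5.5,fy=5.5,interpolation=cv2.INTER_CUBIC)
cv2.imwrite('pics/c1.png',np.hstack([a,b]))
def comps(m,nm,n='top',mn=15):
    k,l,s,c=cv2.connectedComponentsWithStats(m.astype(np.uint8))
    for i in range(1,k):
        if s[i,4]>=mn:
            ys,xs=np.where(l==i); P=dep(n,np.c_[xs,ys],dd); print(n,nm,s[i],c[i].round(1),'med',np.median(P,0).round(3),'zmax',np.percentile(P[:,2],95).round(3))
for n in('top','side'):
    im,dd=load(n); hsv=cv2.cvtColor(im,cv2.COLOR_RGB2HSV); H,S,V=cv2.split(hsv)
    comps(((H<8)|(H>172))&(S>150)&(V>80),'red',n,8)
    comps((H>45)&(H<75)&(S>150)&(V>60),'green',n,100)
    comps((H>100)&(H<125)&(S>120)&(V>40),'blue',n,150)
# gearbox/shaft depth patch
P=dep('top',[(x,y) for y in range(162,180) for x in range(354,374)],load('top')[1])[:,2].reshape(18,20)
print((P*1000).astype(int))
P=dep('top',[(x,y) for y in range(185,226) for x in range(434,472)],load('top')[1])[:,2].reshape(41,38)
print(((P*100).round().astype(int)))
E
```

```text
top red [238 181   5  11  32] [240.3 186.4] med [0.517 0.26  0.103] zmax 0.106
top red [229 187   8   6  27] [231.6 190.1] med [0.508 0.285 0.106] zmax 0.11
top red [443 189   9   8  39] [446.1 192.5] med [ 0.49  -0.327  0.077] zmax 0.081
top red [198 198   6   7  31] [200.5 201.3] med [0.474 0.353 0.166] zmax 0.169
top green [ 428  170   57   75 3359] [456.7 207.7] med [ 0.451 -0.388  0.004] zmax 0.008
top blue [455 104  22  23 253] [464.2 116.6] med [ 0.694 -0.37   0.13 ] zmax 0.144
top blue [344 153  37  37 857] [361.6 171.5] med [ 0.548 -0.083  0.125] zmax 0.128
top blue [302 171  40  19 509] [323.3 179.9] med [0.541 0.024 0.03 ] zmax 0.034
side red [270 160   6  14  56] [272.7 166.3] med [ 0.501 -0.321  0.055] zmax 0.076
side red [400 250   8   8  49] [403.1 253.2] med [0.48  0.357 0.162] zmax 0.169
side red [364 253  16  11  88] [372.  257.9] med [0.526 0.285 0.103] zmax 0.107
side blue [ 155   57   41   44 1267] [176.3  78.1] med [ 0.551 -1.128  0.124] zmax 0.158
side blue [196  61  11  30 164] [201.4  76. ] med [ 0.429 -1.122  0.1  ] zmax 0.165
side blue [207 156  19  39 500]
[... 1533 characters left out ...]
6  127  127  130  130
   132  129  132  132  124  126]
 [ 124  128  131  131  131  129  134  131  127  128  127  130  133  127
   132  126  129  125  122  125]
 [ 123  127  129  127  127  128  132  131  131  130  132  129  133  128
   131  128  130  121  128  120]
 [ 126  123  131  133  127  131  131  128  130  131  131  127  129  130
   128  131  124  124  127  121]
 [ 126  124  123  128  129  131  125  129  130  129  127  129  127  132
   131  125  127  125  125  123]
 [ 122  121  124  122  122  128  129  129  131  130  126  131  130  126
   127  124  122  127  124  126]]
[[0 1 0 ... 0 0 1]
 [1 0 0 ... 0 0 0]
 [0 0 1 ... 1 0 0]
 ...
 [0 0 1 ... 0 0 0]
 [0 0 0 ... 0 0 1]
 [0 0 0 ... 0 0 0]]
```

View pics/c1.png

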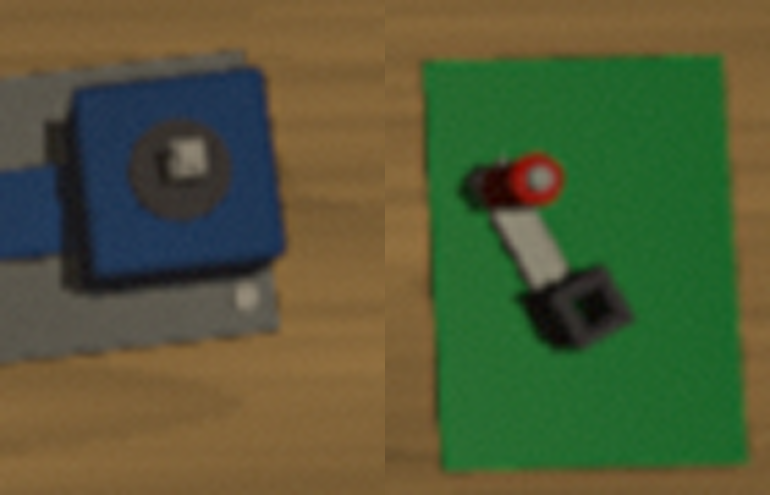

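The crop confirms the shaft's light tip at about (363.6,168.3) on the collar centred at (362.5,170.5). The crank's hub top is centred at (457.4,215.6) and its grip top at (447.4,192.3). Next I refine these with masks.

```bash
python3 - <<'E'
from h import *
im,d=load('top'); f=8
def up(x0,y0,x1,y1): return cv2.resize(im[y0:y1,x0:x1],None,fx=f,fy=f,interpolation=cv2.INTER_CUBIC)
def full(p,x0,y0): return (np.array(p)+.5)/f-.5+[x0,y0]
def big(m):
    c=max(cv2.findContours(m.astype(np.uint8),cv2.RETR_EXTERNAL,cv2.CHAIN_APPROX_NONE)[0],key=cv2.contourArea); return c
def rect(c,z,x0,y0):
    P=plane('top',full(c.reshape(-1,2).astype(float),x0,y0),z)[:,:2]
    (cx,cy),(w,h),_=r=cv2.minAreaRect((P*1000).astype(np.float32)); b=cv2.boxPoints(r); e=b[1]-b[0]
    return np.round([cx,cy,w,h],1), round(np.degrees(np.arctan2(e[1],e[0]))%90,1)
# gearbox top: saturation, brightness
g=up(335,145,390,200); H,S,V=cv2.split(cv2.cvtColor(g,cv2.COLOR_RGB2HSV))
m=(H>100)&(H<125)&(S>120)&(V>75)
print('gearbox',rect(big(m),.125,335,145), V[m].mean())
hole=(~m); hole[:100]=0;hole[330:]=0;hole[:,:120]=0;hole[:,330:]=0
c=big(hole);print('collar',rect(c,.130,335,145), plane('top',[full(cv2.minEnclosingCircle(c)[0],335,145)],.130))
t=V>105;t[:110]=0;t[300:]=0;t[:,:140]=0;t[:,320:]=0;t&=(S<60)
print('tip',rect(big(t),.174,335,145))
h=up(425,180,480,230); H,S,V=cv2.split(cv2.cvtColor(h,cv2.COLOR_RGB2HSV))
for th in (45,52,60):
    t=(S<90)&(V>th)&(V<100); t[:200]=0
    print('hub',th,rect(big(t),.054,425,180))
t=((H<8)|(H>172))&(S>150)&(V>110); print('grip',rect(big(t),.078,425,180))
ml=(cv2.cvtColor(im,cv2.COLOR_RGB2HSV)); m=(ml[...,0]>45)&(ml[...,0]<75)&(ml[...,1]>150)&(ml[...,2]>60); print('mat',rect(big(m)*f,.004,0,0))
print('hole c',plane('top',[(457.4,215.6)],.054),'griptop',plane('top',[(447.4,192.3)],.08),'tip',plane('top',[(363.6,168.3)],.174))
s,_=load('side'); 
a=cv2.resize(s[170:235,265:330],None,fx=6,fy=6,interpolation=cv2.INTER_CUBIC);b=cv2.resize(s[140:190,240:315],None,fx=5,fy=5,interpolation=cv2.INTER_CUBIC)
b=cv2.copyMakeBorder(b,0,a.shape[0]-b.shape[0],0,0,cv2.BORDER_CONSTANT); save(np.hstack([a,b]),'c2.png')
E
```

```text
gearbox (array([553.2, -84.7,  92.2,  92.5]), np.float32(5.8)) 83.47497821722165
collar (array([553.4, -84.5,  55. ,  55.2]), np.float32(77.8)) [[ 0.55296621 -0.08431306  0.13      ]]
tip (array([552.6, -85.8,  15.6,  12.7]), np.float32(3.5))
hub 45 (array([ 426. , -365.2,   33.1,   33.5]), np.float32(27.9))
hub 52 (array([ 444.9, -335.6,   35.6,   18.2]), np.float32(70.4))
hub 60 (array([ 445. , -336.1,   33.8,   17.6]), np.float32(70.4))
grip (array([ 492.2, -331.7,   23.7,   23.5]), np.float32(88.8))
mat (array([ 455. , -378.1,  224.7,  164.7]), np.float32(0.0))
hole c [[ 0.42518856 -0.36595489  0.054     ]] griptop [[ 0.49183689 -0.33198371  0.08      ]] tip [[ 0.55204204 -0.08411587  0.174     ]]
```

View pics/c2.png

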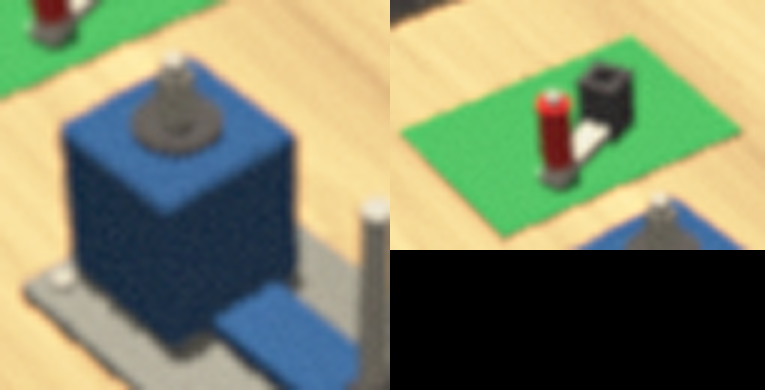

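Shaft: (553,-85) mm with foot z 130, yaw about 5°. Crank hub: (426,-365.5) mm with arm at 27°, and the hub-to-grip distance of 75 mm checks. Now moving over the hub.

Emit:
carry_out --pt "24 -33 2 -1.0 9" --pt "24 -33 2 -1.0 9" --pt "24 -33 2 -1.0 9" --pt "24 -33 2 -1.0 9" --pt "24 -33 2 -1.0 9" --pt "24 -33 2 -1.0 9" --pt "24 -33 2 -1.0 9" --pt "24 -33 2 -1.0 9" --pt "19.6 -94.5 2 -2.29 9" --pt "19.6 -94.5 2 -2.29 9" --pt "19.6 -94.5 2 -2.29 9" --pt "19.6 -94.5 2 -2.29 9" --pt "19.6 -94.5 2 -2.29 9" --pt "19.6 -94.5 2 -2.29 9" --pt "19.6 -94.5 2 -2.29 9" --pt "19.6 -94.5 2 -2.29 9" --pt "19.6 -94.5 2 -2.29 9" --pt "19.6 -94.5 2 -2.29 9" --pt "19.6 -94.5 2 -2.29 9" --pt "19.6 -94.5 2 -2.29 9"

```text
clock: 2.1
position: [0.427, -0.3426, 0.3112]
ee_rot: [-3.051, -0.74, 0.001]
force: [1.7, 0.9, 0.5]
width: 0.979
```

Emit:
carry_out --pt "-0.1 -2.3 -8 0 9" --pt "-0.1 -2.3 -12 0 9" --pt "-0.1 -2.3 -16 0 9" --pt "-0.1 -2.3 -19 0 9" --pt "-0.1 -2.3 -22.3 0 9" --pt "-0.1 -2.3 -22.3 0 9" --pt "-0.1 -2.3 -22.3 0 9" --pt "-0.1 -2.3 -22.3 0 2" --pt "-0.1 -2.3 -22.3 0 2" --pt "-0.1 -2.3 -22.3 0 2" --pt "-0.1 -2.3 -22.3 0 2" --pt "-0.1 -2.3 -22.3 0 2" --pt "-0.1 -2.3 -22.3 0 2" --squeeze 40

```text
clock: 3.4
position: [0.4261, -0.3656, 0.0884]
ee_rot: [-3.051, -0.74, 0.0]
force: [0.4, -0.6, -0.3]
width: 0.505
```

Emit:
carry_out --pt "0 0 0 0 2" --pt "0 0 0 0 2" --pt "0 0 0 0 2" --pt "0 0 0 0 2"

```text
clock: 3.8
position: [0.4261, -0.3657, 0.0884]
ee_rot: [-3.052, -0.74, 0.0]
force: [0.6, -1.2, 0.3]
width: 0.368
```

Emit:
carry_out --pt "0 0 5 0 2" --pt "0 0 10 0 2" --pt "0 0 15 -0.1 2" --pt "0 0 19.5 -0.2 2" --pt "2.5 5.5 19.5 -0.3 2" --pt "4 9.5 19.5 -0.39 2" --pt "6 13.5 19.5 -0.39 2" --pt "8 17.5 19.5 -0.39 2" --pt "10 22 19.5 -0.39 2" --pt "11.5 25.5 19.5 -0.39 2" --pt "12.7 28.1 19.5 -0.39 2" --pt "12.7 28.1 19.5 -0.39 2" --pt "12.7 28.1 19.5 -0.39 2" --pt "12.7 28.1 19.5 -0.39 2"

```text
clock: 5.2
position: [0.5523, -0.0858, 0.2833]
ee_rot: [-3.138, -0.132, 0.001]
force: [-0.4, -0.9, -2.6]
width: 0.37
```

```bash
python3 - <<'E'
from h import *
im,d=grab('side'); print(arm.observe()['position'],arm.observe()['width'])
a=cv2.resize(im[130:230,230:360],None,fx=5,fy=5,interpolation=cv2.INTER_CUBIC); save(a,'c3.png')
print((proj('side',[[.553,-.085,.13],[.553,-.085,.174],[.553,-.085,.2]])-[230,130])*5)
E
```

```text
[ 0.55237298 -0.08606075  0.28339451] 0.36770202098235727
[[322.64606515 295.45758616]
 [320.10603639 245.18619167]
 [318.56505741 214.52042066]]
```

View pics/c3.png

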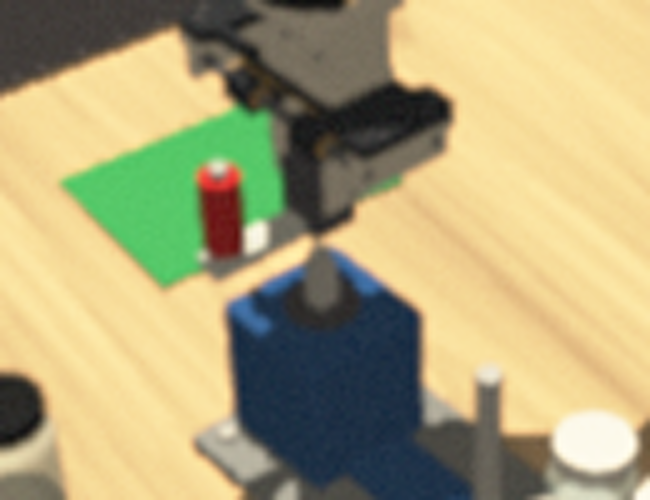

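The hub hangs above the shaft: hub near crop (320,205), shaft tip (322,248), grip (218,210) on the far side. They look aligned, so I lower it while watching the force.

Emit:
carry_out --pt "0.06 0.08 -1.5 0 2" --pt "0.06 0.08 -2.5 0 2" --pt "0.06 0.08 -3 0 2" --pt "0.06 0.08 -3.3 0 2" --pt "0.06 0.08 -3.5 0 2" --pt "0.06 0.08 -3.7 0 2" --pt "0.06 0.08 -3.9 0 2"

```text
clock: 5.95
position: [0.553, -0.0852, 0.2442]
ee_rot: [-3.138, -0.131, 0.0]
force: [0.0, -0.4, -2.7]
width: 0.37
```

Emit:
carry_out --pt "0 0 -0.5 0 2" --pt "0 0 -1.0 0 2" --pt "0 0 -1.5 0 2" --pt "0 0 -2.0 0 2" --pt "0 0 -2.4 0 2" --pt "0 0 -2.7 0 2" --pt "0 0 -2.9 0 2"

```text
clock: 6.65
position: [0.553, -0.0853, 0.215]
ee_rot: [-3.138, -0.131, 0.001]
force: [0.4, 0.5, -2.6]
width: 0.365
```

Emit:
carry_out --pt "0 0 -0.1 0 2" --pt "0 0 -0.2 0 2" --pt "0 0 -0.2 0 2" --pt "0 0 -0.2 0 6" --pt "0 0 -0.2 0 6" --pt "0 0 -0.2 0 6" --pt "0 0 -0.2 0 6" --pt "0 0 2 0 8" --pt "0 0 5 0 8" --pt "0 0 7.5 0 8" --pt "0 0 7.5 0 8" --pt "0 0 7.5 0 8"

```text
clock: 7.85
position: [0.5532, -0.0852, 0.2901]
ee_rot: [-3.137, -0.132, -0.001]
force: [-0.6, 0.0, -0.3]
width: 0.872
```

```bash
python3 - <<'E'
from h import *
o=arm.observe();print(o['position'],o['ee_rot'],o['force'])
im,d=grab('side'); H,S,V=cv2.split(cv2.cvtColor(im,cv2.COLOR_RGB2HSV))
m=(((H<8)|(H>172))&(S>150)&(V>80)).astype(np.uint8)
k,l,s,c=cv2.connectedComponentsWithStats(m)
for i in range(1,k):
    if s[i,4]>20:
        ys,xs=np.where(l==i);P=dep('side',np.c_[xs,ys],d);print(s[i],np.median(P,0),P[:,2].min(),P[:,2].max())
th=np.radians(5)
print(proj('side',[[.553+.075*np.cos(th),-.085+.075*np.sin(th),.13+z] for z in(.016,.074)]))
E
```

```text
[ 0.55318183 -0.085154    0.29007659] [-3.13741958e+00 -1.31538948e-01 -7.06162559e-04] [-0.61686465  0.03978982 -0.30040117]
[271 181   9  17  96] [ 0.63458045 -0.0691984   0.18249242] 0.14977493184940027 0.2078029809719142
[400 250   8   8  49] [0.48019967 0.35765663 0.16305229] 0.152910810791268 0.1689175885337706
[364 253  16  11  88] [0.52729051 0.2862159  0.10385047] 0.09240768464699078 1.0941329028415727
[[276.45077298 195.24208173]
 [275.25018107 181.62080996]]
```

The crank is seated: the grip blob's centre is (275.5,189.5) against (275.9,188.4) predicted, z 0.15–0.205. Next I take the handgrip.

Emit:
carry_out --pt "4 0.4 0 0 8" --pt "7.45 0.67 0 0 8" --pt "7.45 0.67 0 0 8" --pt "7.45 0.67 -3 0 8" --pt "7.45 0.67 -6.5 0 8" --pt "7.45 0.67 -6.5 0 8" --pt "7.45 0.67 -6.5 0 2" --pt "7.45 0.67 -6.5 0 2" --pt "7.45 0.67 -6.5 0 2" --pt "7.45 0.67 -6.5 0 2" --pt "7.45 0.67 -6.5 0 2" --pt "7.45 0.67 -6.5 0 2" --pt "7.45 0.67 -6.5 0 2" --pt "7.45 0.67 -6.5 0 2" --pt "7.45 0.67 -6.5 0 2" --pt "7.45 0.67 -6.5 0 2" --pt "7.45 0.67 -6.5 0 2" --squeeze 25

```text
clock: 9.6
position: [0.6273, -0.0783, 0.2244]
ee_rot: [-3.137, -0.132, 0.001]
force: [0.3, -0.1, 1.4]
width: 0.3
```

```bash
python3 - <<'E'
from h import *
o=arm.observe();p=o['position'];print(p,o['force'],o['width']*9.2)
a0=np.arctan2(p[1]+.0850,p[0]-.553);print(np.degrees(a0))
# 18 deg per row clockwise
for k in range(1,21):
    a=a0-np.radians(18*k); print([round(100*(.553+.075*np.cos(a)-p[0]),1),round(100*(-.085+.075*np.sin(a)-p[1]),1)],end=' ')
E
```

```text
[ 0.62734237 -0.07828591  0.22441618] [ 0.29521856 -0.06942489  1.42170617] 2.7642493526693976
5.160560376701309
[np.float64(-0.1), np.float64(-2.3)] [np.float64(-1.0), np.float64(-4.5)] [np.float64(-2.5), np.float64(-6.3)] [np.float64(-4.5), np.float64(-7.6)] [np.float64(-6.8), np.float64(-8.1)] [np.float64(-9.1), np.float64(-8.0)] [np.float64(-11.3), np.float64(-7.1)] [np.float64(-13.1), np.float64(-5.6)] [np.float64(-14.3), np.float64(-3.6)] [np.float64(-14.9), np.float64(-1.3)] [np.float64(-14.7), np.float64(1.0)] [np.float64(-13.9), np.float64(3.2)] [np.float64(-12.4), np.float64(5.0)] [np.float64(-10.4), np.float64(6.2)] [np.float64(-8.1), np.float64(6.8)] [np.float64(-5.8), np.float64(6.6)] [np.float64(-3.6), np.float64(5.8)] [np.float64(-1.8), np.float64(4.3)] [np.float64(-0.5), np.float64(2.3)] [np.float64(0.0), np.float64(0.0)]
```

Emit:
carry_out --pt "0 -1.2 0 0 2" --pt "-0.1 -2.3 0 0 2" --pt "-0.5 -3.4 0 0 2" --pt "-1.0 -4.5 0 0 2" --pt "-2.5 -6.3 0 0 2" --pt "-4.5 -7.6 0 0 2" --pt "-6.8 -8.1 0 0 2"

```text
clock: 10.3
position: [0.5582, -0.1603, 0.2244]
ee_rot: [-3.136, -0.129, 0.001]
force: [3.1, 8.8, 2.7]
width: 0.302
```

Emit:
carry_out --pt "-2.2 0.2 0 0 2" --pt "-4.4 1.1 0 0 2" --pt "-6.2 2.6 0 0 2" --pt "-7.4 4.6 0 0 2" --pt "-8.0 6.9 0 0 2" --pt "-7.8 9.2 0 0 2" --pt "-7.0 11.4 0 0 2" --pt "-5.5 13.2 0 0 2" --pt "-3.5 14.4 0 0 2" --pt "-1.2 15.0 0 0 2" --pt "1.1 14.8 0 0 2" --pt "3.3 14.0 0 0 2" --pt "5.1 12.5 0 0 2" --pt "6.4 10.5 0 0 2" --pt "6.9 8.2 0 0 2" --pt "6.8 5.9 0 0 2" --pt "5.9 3.7 0 0 2" --pt "4.4 1.9 0 0 2" --pt "2.4 0.6 0 0 2" --pt "0.1 0.1 0 0 2"

```text
clock: 12.3
position: [0.558, -0.1604, 0.2244]
ee_rot: [-3.135, -0.127, 0.001]
force: [3.7, 9.2, 1.8]
width: 0.301
```

```bash
python3 - <<'E'
from h import *
o=arm.observe();p=o['position'];print(p,o['force'],o['width']*9.2)
im,d=grab('side'); im0,d0=np.load('/tmp/top.npz')['im'],0
a=cv2.resize(im[205:305,310:430],None,fx=6,fy=6,interpolation=cv2.INTER_CUBIC); save(a,'c4.png')
E
```

```text
[ 0.55802123 -0.16038237  0.22435808] [3.66447082 9.2004614  1.78214266] 2.7665265672098767
```

View pics/c4.png

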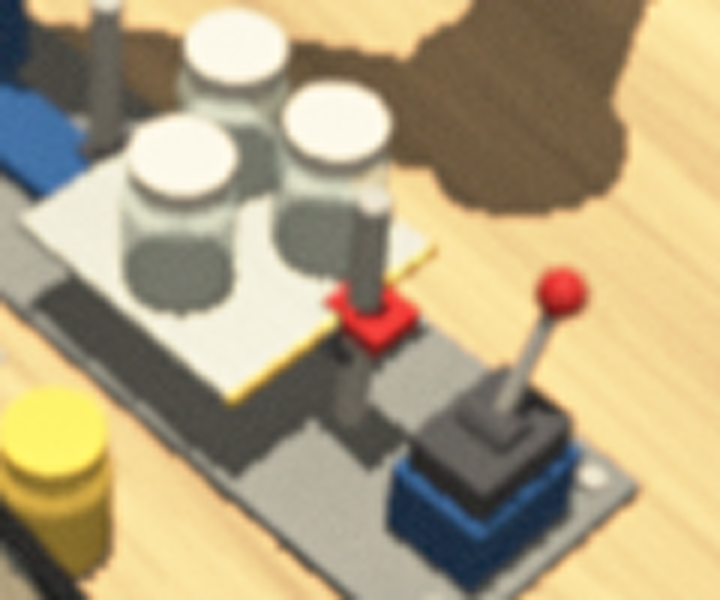

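After 1.25 turns the platform has risen and the jars stand. The yellow edge runs through (330,330) and the red marker is at (375,318), a little above the platform level. Next I measure heights.

```bash
cat > lev.py <<'E'
from h import *
def stats(n,im,d):
    H,S,V=cv2.split(cv2.cvtColor(im,cv2.COLOR_RGB2HSV))
    ys,xs=np.mgrid[:400,:640]; P=dep(n,np.c_[xs.ravel(),ys.ravel()],d).reshape(400,640,3)
    th=np.radians(5); q=(P[...,:2]-[.553,-.085])@np.array([[np.cos(th),-np.sin(th)],[np.sin(th),np.cos(th)]])+[0,-.19]
    X,Y,Z=q[...,0],q[...,1],P[...,2]
    red=((H<8)|(H>172))&(S>150); mk=red&(abs(Y-.166)<.03)&(abs(X)<.03)&(Z<.13)
    er=lambda m:cv2.erode(m.astype(np.uint8),np.ones((3,3)))>0
    pl=er((S<60)&(V>110)&(abs(X)<.07)&(Y>-.005)&(Y<.145)&(Z<.12)&(Z>.03)); pe=pl&(Y>.10)
    base=er((S<60)&(abs(X)<.075)&(Y>.17)&(Y<.22)&(Z<.03))
    z=Z[mk]; br=mk&(V>np.percentile(V[mk],50))
    f=lambda m:(int(m.sum()),np.round(1000*np.array([np.median(Z[m]),Z[m].mean(),Z[m].std()]),1)) if m.any() else None
    print(n,'marker',f(mk),np.round(np.percentile(z,[75,90])*1000,1),'bright',f(br),'plat',f(pl),'edge part',f(pe),'base',f(base))
    yel=(H>20)&(H<35)&(S>120)&(abs(Y-.15)<.02)&(abs(X)<.08)&(Z>.03)&(Z<.13); print(' yellow',f(yel))
E
python3 - <<'E'
from lev import *
stats('top',*load('top')); im,d=grab('top'); stats('top',im,d); stats('side',*load('side'))
E
```

```text
top marker (59, array([104.2, 104.3,   2.4])) [105.7 106.9] bright (28, array([104.2, 104. ,   2.3])) plat (745, array([50.1, 50.1,  2.1])) edge part (255, array([50.2, 50. ,  2.2])) base (1, array([13.8, 13.8,  0. ]))
 yellow (48, array([49.9, 50. ,  2.5]))
top marker (57, array([104. , 103.8,   2. ])) [105.1 106.1] bright (28, array([104.1, 103.9,   1.7])) plat (822, array([74.7, 74.7,  2. ])) edge part (254, array([74.9, 74.8,  2.1])) base (21, array([11.5, 11.4,  2.4]))
 yellow (50, array([74.4, 74.6,  2.2]))
side marker (87, array([103. , 102.2,   4.1])) [105.3 106.4] bright (43, array([104.5, 104.2,   2.2])) plat (672, array([75.4, 81.7, 12.8])) edge part (310, array([75.2, 79.9, 11.5])) base (305, array([11.6, 11.5,  2.3]))
 yellow (28, array([69.9, 69.7,  2.6]))
```

Platform started at 50.1 mm, is at 74.7 now, and the marker is at 104.0. That leaves 29.3 mm, about 1.46 turns.

Emit:
carry_out --pt "-2.2 0.2 0 0 2" --pt "-4.4 1.1 0 0 2" --pt "-6.2 2.6 0 0 2" --pt "-7.4 4.6 0 0 2" --pt "-8.0 6.9 0 0 2" --pt "-7.8 9.2 0 0 2" --pt "-7.0 11.4 0 0 2" --pt "-5.5 13.2 0 0 2" --pt "-3.5 14.4 0 0 2" --pt "-1.2 15.0 0 0 2" --pt "1.1 14.8 0 0 2" --pt "3.3 14.0 0 0 2" --pt "5.1 12.5 0 0 2" --pt "6.4 10.5 0 0 2" --pt "6.9 8.2 0 0 2" --pt "6.8 5.9 0 0 2" --pt "5.9 3.7 0 0 2" --pt "4.4 1.9 0 0 2" --pt "2.4 0.6 0 0 2" --pt "0.1 0.1 0 0 2"

```text
clock: 14.4
position: [0.5557, -0.1607, 0.2244]
ee_rot: [-3.133, -0.122, 0.004]
force: [3.8, 9.4, 3.2]
width: 0.297
```

Emit:
carry_out --pt "-2.2 0.2 0 0 2" --pt "-4.4 1.1 0 0 2" --pt "-6.2 2.6 0 0 2" --pt "-7.4 4.6 0 0 2" --pt "-8.0 6.9 0 0 2" --pt "-7.8 9.2 0 0 2" --pt "-7.0 11.4 0 0 2" --pt "-5.5 13.2 0 0 2" --pt "-3.5 14.4 0 0 2" --pt "-3.5 14.4 0 0 2"

```text
clock: 15.4
position: [0.5225, -0.0166, 0.2245]
ee_rot: [-3.134, -0.124, 0.002]
force: [-0.5, 3.5, 4.4]
width: 0.301
```

```bash
python3 - <<'E'
from lev import *
o=arm.observe();p=o['position'];print(o['clock'],p,o['force'],o['width']*9.2,np.degrees(np.arctan2(p[1]+.085,p[0]-.553)))
for n in('top','side'):
    im,d=grab(n); stats(n,im,d)
E
```

```text
15.4 [ 0.52251361 -0.01663542  0.22454545] [-0.50251075  3.46553881  4.39609078] 2.7663771527223866 114.03392777054316
top marker (53, array([103.5, 103.7,   2.3])) [105.3 106.4] bright (26, array([103. , 103.4,   2.4])) plat (795, array([103.5, 103.5,   2. ])) edge part (270, array([103.4, 103.5,   2. ])) base (22, array([11.2, 11.4,  2.3]))
 yellow (43, array([103.7, 103.2,   2.3]))
side marker (91, array([103.2, 102.3,   3.8])) [104.8 106. ] bright (44, array([104.1, 104.1,   2.1])) plat (464, array([103. , 103.3,   3.1])) edge part (268, array([103.4, 103.8,   2.7])) base (324, array([11.4, 11.5,  2. ]))
 yellow (20, array([100.7,  99.8,   2.9]))
```

Emit:
carry_out --pt "0.5 0.2 0 0 2" --pt "1.0 0.4 0 0 2" --pt "1.0 0.4 0 0 2" --pt "1.0 0.4 0 0 2"

```text
clock: 15.9
position: [0.5293, -0.0144, 0.2246]
ee_rot: [-3.132, -0.119, 0.007]
force: [-2.2, 2.1, 6.1]
width: 0.303
```

```bash
python3 - <<'E'
from lev import *
o=arm.observe();p=o['position'];print(o['clock'],p,o['force'],o['width']*9.2,np.degrees(np.arctan2(p[1]+.085,p[0]-.553)))
for n in('top','side'):
    im,d=grab(n); stats(n,im,d)
E
```

```text
15.9 [ 0.52928504 -0.01435362  0.22459681] [-2.20064445  2.06183683  6.13563509] 2.788204662448043 108.5561510344441
top marker (51, array([104.5, 104.2,   1.9])) [105.4 106.5] bright (23, array([104.3, 104.3,   1.8])) plat (814, array([103.6, 103.7,   1.9])) edge part (272, array([103.7, 103.7,   1.9])) base (29, array([11.8, 12. ,  2.3]))
 yellow (44, array([104. , 104.1,   2. ]))
side marker (91, array([103.3, 102.5,   3.8])) [105.2 106.7] bright (43, array([104.8, 104.6,   1.8])) plat (481, array([103.1, 103.5,   3. ])) edge part (278, array([103.8, 104. ,   2.7])) base (293, array([11.4, 11.3,  2.4]))
 yellow (24, array([99.1, 99.4,  3.2]))
```

Platform 103.7 against marker 104.0, level within noise. I release the grip and go to the lever.

Emit:
carry_out --pt "0 0 0 0 7" --pt "0 0 0 0 7" --pt "0 0 0 0 7" --pt "0 0 0 0 7" --pt "0 0 0 0 7" --pt "0 0 3 0 7" --pt "0 0 6 0 5" --pt "0 0 9 0 1" --pt "-2 4 9 0 0" --pt "-4 9 9 0 0" --pt "-6 14 9 0 0" --pt "-7 18.5 9 0 0" --pt "-8 23 9 0 0" --pt "-9 27.5 9 0 0" --pt "-10 32 9 0 0" --pt "-10.8 36.4 9 0 0" --pt "-10.8 36.4 5 0 0" --pt "-10.8 36.4 1 0 0" --pt "-10.8 36.4 -1.8 0 0" --pt "-10.8 36.4 -1.8 0 0"

```text
clock: 18.0
position: [0.4194, 0.3486, 0.2034]
ee_rot: [-3.136, -0.119, 0.014]
force: [-0.0, -0.4, 0.4]
width: 0.0
```

```bash
python3 - <<'E'
from lev import *
o=arm.observe();print(o['clock'],o['position'],o['force'],o['width']*9.2)
im,d=grab('side'); stats('side',im,d)
H,S,V=cv2.split(cv2.cvtColor(im,cv2.COLOR_RGB2HSV));m=(((H<8)|(H>172))&(S>150)&(V>80)).astype(np.uint8)
k,l,s,c=cv2.connectedComponentsWithStats(m)
for i in range(1,k):
    if s[i,4]>15: ys,xs=np.where(l==i);print(s[i],np.median(dep('side',np.c_[xs,ys],d),0))
save(cv2.resize(im[150:320,260:460],None,fx=4,fy=4,interpolation=cv2.INTER_CUBIC)[:600],'c5.png')
E
```

```text
18.0 [0.41938913 0.34858961 0.20344353] [-0.02808968 -0.36755657  0.3592313 ] 0.0044930798362399224
side marker (91, array([103.3, 102.6,   3.7])) [105.4 106.4] bright (45, array([104.2, 104.6,   1.8])) plat (489, array([103.1, 103.4,   3.2])) edge part (280, array([103.6, 103.8,   2.7])) base (314, array([11.6, 11.4,  2.2]))
 yellow (26, array([99.2, 99.4,  2.6]))
[308 180   8  17 100] [ 0.53753868 -0.00427948  0.18473682]
[400 251   7   7  40] [0.48154792 0.3587858  0.16302873]
[364 253  16  11  91] [0.52695551 0.28464734 0.10328111]
```

View pics/c5.png

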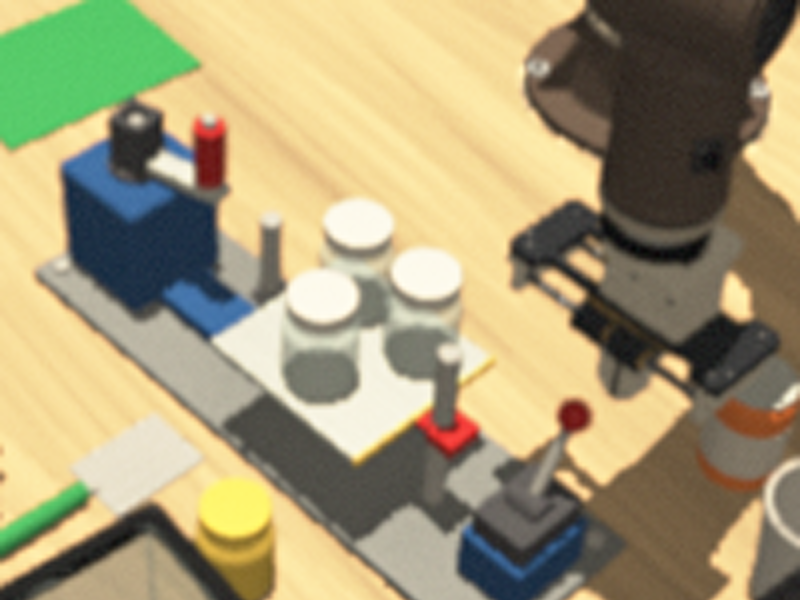

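The crank is still seated, with the grip at (210,150) towards the platform. The platform edge is level with the red marker (447,430) and the jars stand. The knob (574,415) is just ahead of the closed fingers (625,380), so I push.

Emit:
carry_out --pt "2 0.2 0 0 0" --pt "3.5 0.3 0 0 0" --pt "4.5 0.4 0 0 0" --pt "5.5 0.5 0 0 0" --pt "6.5 0.6 0 0 0" --pt "7.5 0.7 0 0 0" --pt "8.5 0.75 0 0 0" --pt "9.5 0.85 0 0 0" --pt "10.3 0.9 0 0 0" --pt "10.8 0.95 0 0 0" --pt "10.8 0.95 0 0 0"

```text
clock: 19.15
position: [0.5274, 0.3583, 0.2051]
ee_rot: [-3.135, -0.119, 0.017]
force: [-7.7, -0.5, 4.4]
width: 0.006
```

Emit:
carry_out --pt "0.15 0 0 0 0" --pt "0.3 0.05 0 0 0" --pt "0.3 0.05 0 0 0"

```text
clock: 19.45
position: [0.5281, 0.3584, 0.2048]
ee_rot: [-3.136, -0.119, 0.027]
force: [-14.0, -2.3, 9.7]
width: 0.002
```

```bash
cat > knob.py <<'E'
from lev import *
def knob():
    o=arm.observe();print(o['clock'],o['position'],o['force'])
    for n in ('side','top'):
        im,d=grab(n); H,S,V=cv2.split(cv2.cvtColor(im,cv2.COLOR_RGB2HSV));m=(((H<8)|(H>172))&(S>150)&(V>50)).astype(np.uint8)
        k,l,s,c=cv2.connectedComponentsWithStats(m)
        for i in range(1,k):
            if s[i,4]>8: ys,xs=np.where(l==i);print(n,s[i],c[i],np.median(dep(n,np.c_[xs,ys],d),0))
        pv=np.array([.514,.358,.084]);
        for a in (.3,.4,.5): print(a,proj(n,pv+np.array([.08*np.sin(a)*.996,.08*np.sin(a)*.087,.08*np.cos(a)])))
E
python3 -c "
from knob import *
knob()"
```

```text
19.45 [0.52808128 0.35843703 0.20482133] [-14.02225099  -2.2943967    9.73470104]
side [309 180   7  17  99] [312.08080808 187.82828283] [ 0.53713688 -0.00390492  0.18389878]
side [364 253  15  11  85] [371.56470588 258.11764706] [0.52929947 0.28511256 0.10314603]
side [382 264   8   9  51] [385.82352941 267.56862745] [0.55384347 0.36610916 0.1618761 ]
0.3 [[388.60032386 263.76456475]]
0.4 [[386.65521793 265.8085586 ]]
0.5 [[384.75266112 267.9689663 ]]
top [333 171  10  12  74] [337.44594595 176.97297297] [ 0.52487981 -0.0123852   0.20303963]
top [237 181   5  11  28] [239.82142857 186.10714286] [0.51930989 0.26071627 0.10272504]
0.3 [[198.85964354 177.82963455]]
0.4 [[198.98217718 175.23291264]]
0.5 [[199.20053484 172.80429759]]
```

The force jumped to 14 N with almost no motion, and the knob is at (385.8,267.6), which matches full swing. I retreat and go above the crank hub.

Emit:
carry_out --pt "-3 -0.3 0 0 0" --pt "-3 -0.3 5 0 1" --pt "-3 -0.3 10 0 3" --pt "-2 -5 10 0 5.5" --pt "-1 -10 10 0.1 5.5" --pt "0 -15 10 0.2 5.5" --pt "0.5 -20 10 0.25 5.5" --pt "1 -25 10 0.25 5.5" --pt "1.5 -30 10 0.25 5.5" --pt "2 -35 10 0.25 5.5" --pt "2.5 -39.5 10 0.25 5.5" --pt "2.5 -44.3 10 0.25 5.5" --pt "2.5 -44.3 10 0.25 5.5" --pt "2.5 -44.3 10 0.25 5.5"

```text
clock: 20.95
position: [0.5529, -0.0866, 0.3051]
ee_rot: [-3.1, -0.504, 0.026]
force: [-0.3, 0.7, -0.3]
width: 0.6
```

```bash
python3 - <<'E'
from knob import *
knob(); o=arm.observe(); r=o['ee_rot']; print('jaw',2*np.degrees(np.arctan2(-r[1],-r[0]))-90,o['width']*9.2,o['joints'][6])
im,d=load('side'); stats('side',im,d)
a=cv2.resize(im[150:310,240:420],None,fx=3.7,fy=3.7,interpolation=cv2.INTER_CUBIC); save(a,'c6.png')
E
```

```text
20.95 [ 0.55293906 -0.08655543  0.30511434] [-0.27589081  0.66140973 -0.27004557]
side [309 181   7  16  97] [311.98969072 188.56701031] [ 0.53784897 -0.0038961   0.18104547]
side [364 253  16  11  92] [371.86956522 257.88043478] [0.52789342 0.2849     0.10303597]
side [382 264   8   8  51] [385.52941176 267.43137255] [0.55503856 0.36554302 0.16256725]
0.3 [[388.60032386 263.76456475]]
0.4 [[386.65521793 265.8085586 ]]
0.5 [[384.75266112 267.9689663 ]]
top [195 171   8   7  42] [198.64285714 173.69047619] [0.54761887 0.35906496 0.16513638]
top [238 181   4  11  26] [239.96153846 186.38461538] [0.51656345 0.26065744 0.10286169]
top [229 187   8   6  27] [231.55555556 190.14814815] [0.50574293 0.28608161 0.1045601 ]
0.3 [[198.85964354 177.82963455]]
0.4 [[198.98217718 175.23291264]]
0.5 [[199.20053484 172.80429759]]
jaw -71.25545153336812 5.525388261104509 -0.8166483156686282
side marker (92, array([103. , 102.4,   3.9])) [105.3 107. ] bright (45, array([104.5, 104.6,   2.4])) plat (469, array([103.1, 103.5,   3. ])) edge part (269, array([104. , 103.9,   2.3])) base (271, array([11.4, 11.5,  2.4]))
 yellow (27, array([100.4, 100. ,   2.5]))
```

View pics/c6.png

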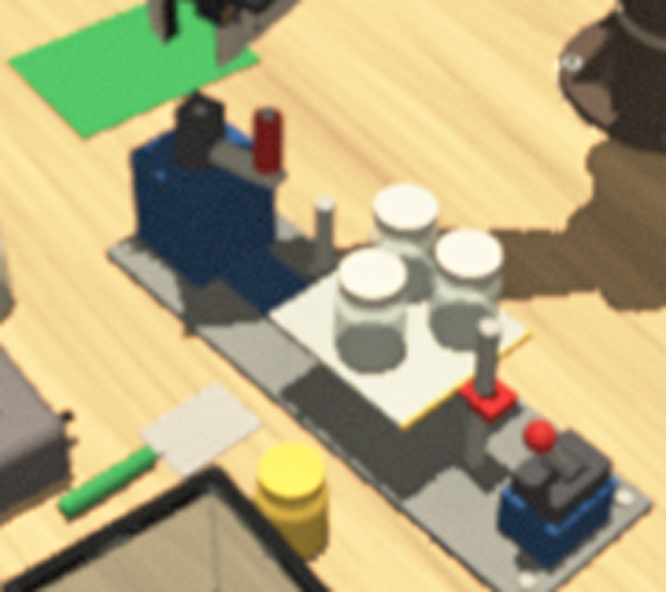

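The knob (540,436) is now on the far side. The platform is level with the marker (490,398), jars standing, crank seated at (200,135). Quick check of the lever angle against its start pose.

```bash
python3 - <<'E'
from h import *
pv=np.array([.514,.358,.084])
for n in('top','side'):
  for a in (-.5,.4,.45,.5): print(n,a,proj(n,pv+np.array([.08*np.sin(a)*.996,.08*np.sin(a)*.087,.08*np.cos(a)])))
E
```

```text
top -0.5 [[201.32875834 200.7071349 ]]
top 0.4 [[198.98217718 175.23291264]]
top 0.45 [[199.07958281 173.995841  ]]
top 0.5 [[199.20053484 172.80429759]]
side -0.5 [[403.04737738 253.89440279]]
side 0.4 [[386.65521793 265.8085586 ]]
side 0.45 [[385.69720853 266.87573542]]
side 0.5 [[384.75266112 267.9689663 ]]
```

Emit:
carry_out --pt "0 0.14 -4 0 5.5" --pt "0 0.14 -7 0 5.5" --pt "0 0.14 -9 0 5.5" --pt "0 0.14 -9 0 5.5" --pt "0 0.14 -9 0 2" --pt "0 0.14 -9 0 2" --pt "0 0.14 -9 0 2" --pt "0 0.14 -9 0 2" --pt "0 0.14 -9 0 2" --pt "0 0.14 -9 0 2" --pt "0 0.14 -9 0 2" --pt "0 0.14 -9 0 2" --squeeze 40

```text
clock: 22.25
position: [0.5548, -0.0844, 0.2163]
ee_rot: [3.098, 0.509, -0.021]
force: [3.7, -7.2, -3.3]
width: 0.371
```

Emit:
carry_out --pt "0 0 0 0 2" --pt "0 0 0.5 0 2" --pt "0 0 1.5 0 2" --pt "0 0 3 0 2" --pt "0 0 4.5 0 2" --pt "0 0 6 0 2" --pt "0 0 7 0 2"

```text
clock: 22.95
position: [0.555, -0.0843, 0.2886]
ee_rot: [3.098, 0.51, -0.018]
force: [0.1, -0.1, -2.6]
width: 0.369
```

Emit:
carry_out --pt "-1 -3.5 0 0 2" --pt "-2.3 -8 0 0 2" --pt "-3.6 -12.5 0 0 2" --pt "-5 -17 0 0 2" --pt "-6.3 -21.5 0 0 2" --pt "-7.6 -26 0 0 2" --pt "-8.8 -30 0 0 2" --pt "-9 -32.6 -3 0 2" --pt "-9 -32.6 -7 0 2" --pt "-9 -32.6 -11 0 2" --pt "-9 -32.6 -14.5 0 2" --pt "-9 -32.6 -17 0 2" --pt "-9 -32.6 -18.5 0 2" --pt "-9 -32.6 -19.2 0 2" --pt "-9 -32.6 -19.5 0 2" --pt "-9 -32.6 -19.7 0 2" --pt "-9 -32.6 -19.7 0 2"

```text
clock: 24.65
position: [0.4655, -0.4106, 0.0925]
ee_rot: [3.097, 0.51, -0.016]
force: [0.0, 0.4, -3.6]
width: 0.368
```

Emit:
carry_out --pt "0 0 -0.1 0 2" --pt "0 0 -0.2 0 2" --pt "0 0 -0.3 0 2" --pt "0 0 -0.3 0 2"

```text
clock: 25.05
position: [0.4658, -0.4112, 0.0903]
ee_rot: [3.096, 0.51, -0.015]
force: [0.1, -0.4, 3.7]
width: 0.368
```

The crank is on the mat. I release, opening only to 5.5 cm, and rise.

Emit:
carry_out --pt "0 0 0 0 5.2" --pt "0 0 0 0 5.2" --pt "0 0 0 0 5.2" --pt "0 0 0 0 5.2" --pt "0 0 1 0 5.2" --pt "0 0 4 0 5.2" --pt "0 0 8 0 5.2" --pt "0 0 12 0 5.2" --pt "0 0 16 0 5.2" --pt "-5 8 18 0 5.2" --pt "-8 12 20 0 5.2" --pt "-8 12 20 0 5.2" --pt "-8 12 20 0 5.2"

```text
clock: 26.35
position: [0.3837, -0.2864, 0.2914]
ee_rot: [-3.097, -0.516, 0.011]
force: [1.1, -0.9, -0.1]
width: 0.566
```

```bash
python3 - <<'E'
from knob import *
knob(); 
for n in('side','top'): stats(n,*load(n))
im,d=load('side');a=im[120:320,160:440]; save(cv2.resize(a,None,fx=2.8,fy=2.8,interpolation=cv2.INTER_CUBIC),'c7.png')
E
```

```text
26.35 [ 0.38373806 -0.28636513  0.29138377] [ 1.07577095 -0.93957716 -0.13709383]
side [280 154   6  13  51] [282.88235294 160.47058824] [ 0.44962841 -0.3303538   0.05476445]
side [364 253  16  11  92] [371.86956522 257.88043478] [0.52784661 0.28506401 0.10325668]
side [382 264   8   8  53] [385.54716981 267.56603774] [0.55346544 0.36601881 0.16204294]
0.3 [[388.60032386 263.76456475]]
0.4 [[386.65521793 265.8085586 ]]
0.5 [[384.75266112 267.9689663 ]]
top [195 171   8   7  43] [198.6744186  173.88372093] [0.54716624 0.35843269 0.16482501]
top [238 182   4  10  25] [240.   186.48] [0.51707985 0.26072564 0.10333168]
top [229 187   8   6  27] [231.55555556 190.14814815] [0.50814898 0.28580326 0.10478206]
top [447 207   9   7  38] [450.5        209.92105263] [ 0.44114245 -0.3371847   0.0782671 ]
0.3 [[198.85964354 177.82963455]]
0.4 [[198.98217718 175.23291264]]
0.5 [[199.20053484 172.80429759]]
side marker (92, array([103.3, 102.4,   3.9])) [105.3 106.3] bright (46, array([104.7, 104.4,   2. ])) plat (462, array([103.3, 103.4,   3. ])) edge part (273, array([104. , 104.1,   2.6])) base (271, array([11.3, 11.5,  2.2]))
 yellow (25, array([99.7, 98.7,  3.2]))
top marker (52, array([103.9, 103.9,   2.1])) [105.4 106.7] bright (26, array([104. , 104.1,   1.8])) plat (845, array([103.6, 103.7,   2. ])) edge part (281, array([103.5, 103.7,   2. ])) base (2, array([12.6, 12.6,  1.1]))
 yellow (43, array([104.1, 103.9,   1.7]))
```

View pics/c7.png

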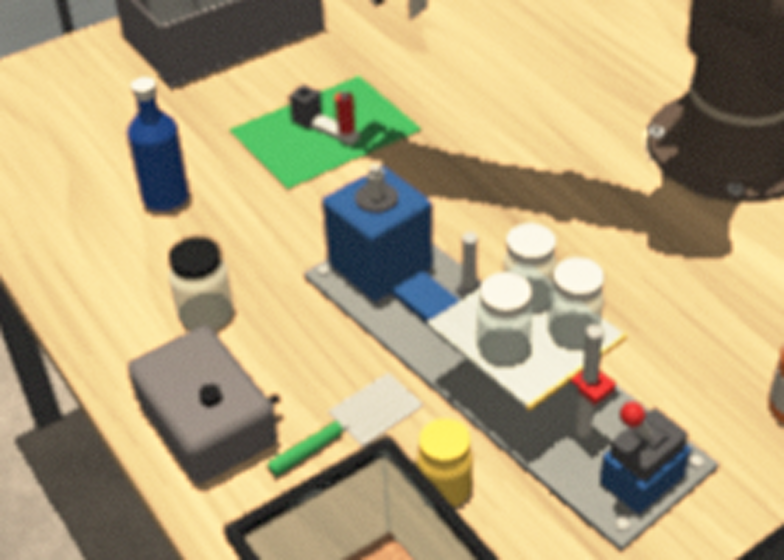

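The crank lies flat on the mat, grip up, at (325,115). The jars stand, the platform is level with the marker (593,385), the lever is over to the far side (632,413) and the other things are in place. Handing in.

```bash
python3 -c "
from cell import arm
print(arm.sign_off())"
```

```text
the job is handed in; nothing more can be done
None
```

I finished the job in the order asked and handed it in at about 26 s of the 72 s allowed. I fitted the crank on the shaft and wound it about 2.7 turns clockwise by the red handgrip. I then pushed the lock lever over, lifted the crank off and laid it on the mat.

What the last checks showed:
- **Platform:** its top face measured 103.7 mm and the marker 103.9–104.0 mm in the top camera. The side camera agreed within about 1 mm, which is inside its noise. One side-view reading of the thin yellow edge came out at about 99 mm. I took that as pixels on the edge's side face, since the top view gave 104 mm for the same edge.
- **Lock lever:** it met a hard stop at 14 N. The knob position fits 0.96–1.0 rad of swing and did not change after I let go.
- **Crank:** it lies flat on the green mat with the handgrip up (grip top at 78 mm, as expected). It points in a different direction from where it lay at first.
- **Jars and other things:** the three jars are standing. The bystanders in the last view look unmoved, but the cup was outside that crop and the food can only just showed at its edge. I never touched either.

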